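Lay the painted whelk casts on their drying tiles

ROBOT

A 6-joint arm with a two-finger parallel gripper is mounted at the origin on the work surface. World frame = base frame: x ahead of the robot, y to its left, z up, the work surface at z = 0. Lengths are in mm, angles in rad, forces in N, time in s.
With the tool pointing down it reaches from about 350 to 725 mm from the base axis. Payload 4.3 kg.
Tool frame: the origin (TCP) lies on the centre line of the jaws, within the pads' length; the fingertips stand 8 mm ahead of it and the grasp point (between the pads) lies 11 mm behind it; z points along the fingers, y is the line along which they close (so a half turn about z gives the same grasp; the last joint's range is limited). The gripper opens to 85 mm and grips with 20 to 120 N. Pads are 22 mm wide; open, the fingers measure 114 mm over their backs; the gripper's body (76 mm by 85 mm) begins 54 mm behind the grasp point. The pads swing forward as they close: fully open they stand 13 mm farther back than shut.
Start: joints at [1.213, 0.377, 0.081, 1.274, 0, 1.46], TCP at [141.036, 557.472, 239.329] pointing down, gripper open.
Joint ranges: [-2.72, 2.72], [-0.84, 1.66], [-1.02, 1.22], [-1.77, 2.12], [-1.37, 1.28], [-3.14, 3.14]. Speed limits (rad/s): [2.57, 2.57, 3.14, 3.14, 3.14, 3.14].

INTERFACE

Orientations are given as [roll, pitch, yaw] about the fixed x, y, z axes, in that order (R = Rz(yaw) Ry(pitch) Rx(roll)).
In Python, from workcell import * gives the robot as it stands. The module is installed in compiled form; this text tells all that it offers.
- The arm moves only by the tool apply_moves, never from a script. Its argument "plan" is a list of rows, each a list of 7 numbers: the shift along the tool's x, y, z in mm, then the turn, a rotation vector about the tool's x, y, z in units of 8 degrees (1.0 is 8 degrees), then the opening, from 0 (shut) to 1 (fully open). In form: [[tx, ty, tz, ax, ay, az, jaw], ...]. A call has 1 to 12 rows; each row is the pose to reach, as a shift and turn from the pose commanded when the call began, along the tool's axes at that moment; what a row does not reach only later rows make up. A row lasts 1/10 s, in which the tool goes at most 50 mm and 8.59 degrees, less where a joint would pass 70% of its speed; a pose out of reach is approached as far as the arm can. A call with a gripper value outside its range is refused whole. The fingers move at their own pace and stop on an object; "grip_force" is the grip in N (left out, the last holds). Time passes only in rows, so rows that repeat a pose let the fingers close. It gives the time, the measured TCP pose, the force, the opening and the grip force at its end, in the units of the state.
- sense(): the state, without advancing time (a new reading comes with each control period).
- capture(name): name is "scene" or "side" or "wrist"; returns the picture (384x512x3 uint8, blue, green, red); there is no depth.
- camera_info(name): a dict with "fx", "fy", "cx", "cy" (pixels), "k1" (the pictures are not rectified: a ray, as slopes to the right and down, at radius r is drawn at 1 + k1 r^2 times it, then the intrinsics apply), "R" (3x3) and "t" (3): a world point X has camera coordinates R X + t. Camera axes: x right, y down, z forward; pixel columns grow to the right and rows downward; lengths in mm; the calibration is good to about 2 mm. A picture is of the moment at which its call begins: read the wrist's pose just before it. camera_info takes no time and is no camera call; for the wrist camera it gives the pose at the moment of the call.
- close_job(): hands the job in; it is judged then, once.
The state is a dict: "time_s": time; "joint_positions": joint angles; "dq": joint speeds; "tau": joint torques, N m; "tcp_pos": TCP position; "tool_rot": TCP orientation; "contact_force": force on the tool from outside, world axes, zero at the start; "wrist_torque": the same for the moment, N m; "gripper_width": finger opening in mm; "gripper_force": force on a finger pad.
Only numpy, scipy, OpenCV 4.12 (cv2) and the standard library are available. Lean on these libraries where they do the work, as an engineer would, in place of code of your own. Each camera call takes 0.05 s, during which the arm holds its last target. There are 200 camera calls.

TASK

Put each of the four painted whelk shells on the drying tile of its own colour: gently, without dropping it, upright on its flat foot, in the middle of the tile and lengthwise along it (the spire may point either way). Leave the two flat scallop shells where they lie.

Things in the scene. Friction and masses are not known exactly. Their poses are not given: they have to be found in the camera images.
- whelk_blue: plaster whelk (spindle-shaped shell) cast painted blue, two cream stripes, on a small flat cream foot. 104 mm long, 45 high, about 0.1 kg. Its middle 36 mm is 44 mm wide with nearly upright flanks 8 to 44 mm above the underside (grip here across the width); both ends taper. Origin: centre of length and width, at the underside. x runs along its length to the stepped spire, z up.
- tile_blue: blue glazed drying tile, a flat slab 130 mm long (its x), 90 mm wide (its y), 8 mm thick, fixed to the table. Origin: centre of its underside, which is on the table, so its upper face is 8 mm above the origin.
- whelk_green: plaster whelk (spindle-shaped shell) cast painted green, two cream stripes, on a small flat cream foot. 104 mm long, 45 high, about 0.1 kg. Its middle 36 mm is 44 mm wide with nearly upright flanks 8 to 44 mm above the underside (grip here across the width); both ends taper. Origin: centre of length and width, at the underside. x runs along its length to the stepped spire, z up.
- tile_green: green glazed drying tile, a flat slab 130 mm long (its x), 90 mm wide (its y), 8 mm thick, fixed to the table. Origin: centre of its underside, which is on the table, so its upper face is 8 mm above the origin.
- whelk_red: plaster whelk (spindle-shaped shell) cast painted red, two cream stripes, on a small flat cream foot. 104 mm long, 45 high, about 0.1 kg. Its middle 36 mm is 44 mm wide with nearly upright flanks 8 to 44 mm above the underside (grip here across the width); both ends taper. Origin: centre of length and width, at the underside. x runs along its length to the stepped spire, z up.
- tile_red: red glazed drying tile, a flat slab 130 mm long (its x), 90 mm wide (its y), 8 mm thick, fixed to the table. Origin: centre of its underside, which is on the table, so its upper face is 8 mm above the origin.
- whelk_yellow: plaster whelk (spindle-shaped shell) cast painted yellow, two cream stripes, on a small flat cream foot. 104 mm long, 45 high, about 0.1 kg. Its middle 36 mm is 44 mm wide with nearly upright flanks 8 to 44 mm above the underside (grip here across the width); both ends taper. Origin: centre of length and width, at the underside. x runs along its length to the stepped spire, z up.
- tile_yellow: yellow glazed drying tile, a flat slab 130 mm long (its x), 90 mm wide (its y), 8 mm thick, fixed to the table. Origin: centre of its underside, which is on the table, so its upper face is 8 mm above the origin.
- scallop_blue: plaster scallop (flat round fan shell) cast painted blue with cream ribs, loose: about 74 mm across, 19 mm high, with a 20 x 40 mm hinge end at its -x side. Origin: centre of its round underside, z up. Not to be moved.
- scallop_yellow: plaster scallop (flat round fan shell) cast painted yellow with cream ribs, loose: about 74 mm across, 19 mm high, with a 20 x 40 mm hinge end at its -x side. Origin: centre of its round underside, z up. Not to be moved.
Not all that is in view belongs to the job. What is shaped like the whelk_yellow but pink is not meant. There is more than one size of the whelk_blue; the job needs the larger.

How it is judged (in metres and radians):
At the end, for the whole second after the job is handed in: Each whelk rests upright (within 0.12 rad) on the tile of its own colour, its centre within 15 mm of the tile's centre (seen from above), its length within 15 degrees of the tile's long direction, at rest; both scallops are within 20 mm of where they started (horizontal distance between whelk_blue and tile_blue below 0.015 m and z of whelk_blue in the frame of tile_blue between 0.004 and 0.012 m and angle between each of whelk_blue, whelk_green, whelk_red, whelk_yellow's own z axis and vertical below 0.12 rad and angle between the x axis of whelk_blue and the x axis of tile_blue, either way round below 0.26 rad and linear speed of each of whelk_blue, whelk_green, whelk_red, whelk_yellow below 0.01 m/s and horizontal distance between whelk_green and tile_green below 0.015 m and z of whelk_green in the frame of tile_green between 0.004 and 0.012 m and angle between the x axis of whelk_green and the x axis of tile_green, either way round below 0.26 rad and horizontal distance between whelk_red and tile_red below 0.015 m and z of whelk_red in the frame of tile_red between 0.004 and 0.012 m and angle between the x axis of whelk_red and the x axis of tile_red, either way round below 0.26 rad and horizontal distance between whelk_yellow and tile_yellow below 0.015 m and z of whelk_yellow in the frame of tile_yellow between 0.004 and 0.012 m and angle between the x axis of whelk_yellow and the x axis of tile_yellow, either way round below 0.26 rad and distance of each of scallop_blue, scallop_yellow from where it was at the start of the episode below 0.02 m); the robot touches nothing.
It fails at once if the blue scallop is shifted by more than 20 mm (distance of scallop_blue from where it was at the start of the episode above 0.02 m).
It fails at once if the yellow scallop is shifted by more than 20 mm (distance of scallop_yellow from where it was at the start of the episode above 0.02 m).
It fails at once if a whelk is pressed or knocked hard on to its tile (over 60 N) (contact force between whelk_blue and tile_blue above 60 N or contact force between whelk_green and tile_green above 60 N or contact force between whelk_red and tile_red above 60 N or contact force between whelk_yellow and tile_yellow above 60 N).
It fails at once if a whelk is dropped (falls from more than about 2 cm: faster than 0.6 m/s while the fingers do not touch it) ((linear speed of whelk_blue above 0.6 m/s and contact force between whelk_blue and the fingers below 0.1 N) or (linear speed of whelk_green above 0.6 m/s and contact force between whelk_green and the fingers below 0.1 N) or (linear speed of whelk_red above 0.6 m/s and contact force between whelk_red and the fingers below 0.1 N) or (linear speed of whelk_yellow above 0.6 m/s and contact force between whelk_yellow and the fingers below 0.1 N)).
It also fails if it takes over 106 s, if anything falls off the work surface, if the arm or the gripper's body presses on something with over 40 N, if the wrist force passes 120 N, or if a joint passes its speed limit or range.

## Working session

There is one attempt and no reset: what is moved stays moved. The work goes in short steps, Python scripts to look and compute and a tool call to move; the robot and the scene stay as the last step left them, time stands still between calls to the robot, and variables do not carry over. Pictures are saved under pics/ and viewed, at most 14 in all, crops included, and the job is handed in when it is done.

Besides the shell and the picture viewer there is one more tool, called after "Emit:" as name(argument=value, ...), one argument or row to a line, values as JSON. apply_moves: Moves the arm, as the interface text tells. Its arguments: {"type":"object","properties":{"plan":{"type":"array","items":{"type":"array","items":{"type":"number"}}},"grip_force":{"type":"number"}},"required":["plan"]}

```bash
mkdir -p pics
python3 - <<'E'
from workcell import *
import cv2
for n in ("scene","side","wrist"):
    i=camera_info(n); print(n,{k:(v.tolist() if hasattr(v,'tolist') else v) for k,v in i.items()})
    cv2.imwrite(f"pics/{n}0.png",cv2.resize(capture(n),(800,600),interpolation=cv2.INTER_CUBIC))
    
s=sense();print(s)
E
```

```text
scene {'fx': 363.5514045286456, 'fy': 363.5514045286456, 'cx': 252.60303776512083, 'cy': 189.58251570885784, 'k1': -0.005049187783436658, 'R': [[0.09450938892924098, 0.9953924376930704, -0.016182409822664962], [0.5931583034168014, -0.06935839410718361, -0.8020926631347369], [-0.7995193571714968, 0.06620655670188409, -0.5969803090201191]], 't': [-3.8501977097284232, -275.8116479931479, 1569.0727304248373]}
side {'fx': 414.3232718235938, 'fy': 414.3232718235938, 'cx': 262.41411663471797, 'cy': 189.44531641327697, 'k1': -0.13139408175320025, 'R': [[-0.9715088563969105, -0.2366598011830013, 0.012754624509949113], [-0.18453576248934203, 0.7215718453591542, -0.6672935068974236], [0.14871817072854485, -0.6506352361262084, -0.7446856351549616]], 't': [463.3905053568676, 150.14206611183664, 1051.100664315247]}
wrist {'fx': 286.4657970423273, 'fy': 286.4657970423273, 'cx': 252.54718542678853, 'cy': 192.70105481572602, 'k1': -0.07164635198757978, 'R': [[0.24516826684910886, 0.9694758791996648, -0.0030067557669323903], [0.932901469943622, -0.2350729004325884, 0.2728288453577452], [0.26379417792520415, -0.06969398203753459, -0.962057888362503]], 't': [-573.1731815624174, -36.176632837481286, 378.67790267958617]}
{'time_s': 0.15, 'joint_positions': array([ 1.21268016e+00,  3.77922084e-01,  7.99749164e-02,  1.27442762e+00,
       -3.73550616e-06,  1.46050628e+00]), 'dq': array([-0.00032993, -0.00150691,  0.00532073, -0.00020537, -0.00082949,
        0.00038439]), 'tau': array([ 9.61049591e-04, -4.64035249e+01,  2.70171350e+01,  1.38745844e-02,
       -4.74455351e-05, -5.07720245e-06]), 'tcp_pos': array([140.86557818, 556.98115131, 238.57652224]), 'tool_rot': array([-3.14002338e+00, -1.70022549e-04,  2.89376640e+00]), 'contact_force': array([-0.88618847,  0.29679077,  0.38293111]), 'wrist_torque': array([ 0.02080585,  0.00654827, -0.02186099]), 'gripper_force': 0.0, 'gripper_width': 85.78994213415633}
```

View pics/scene0.png

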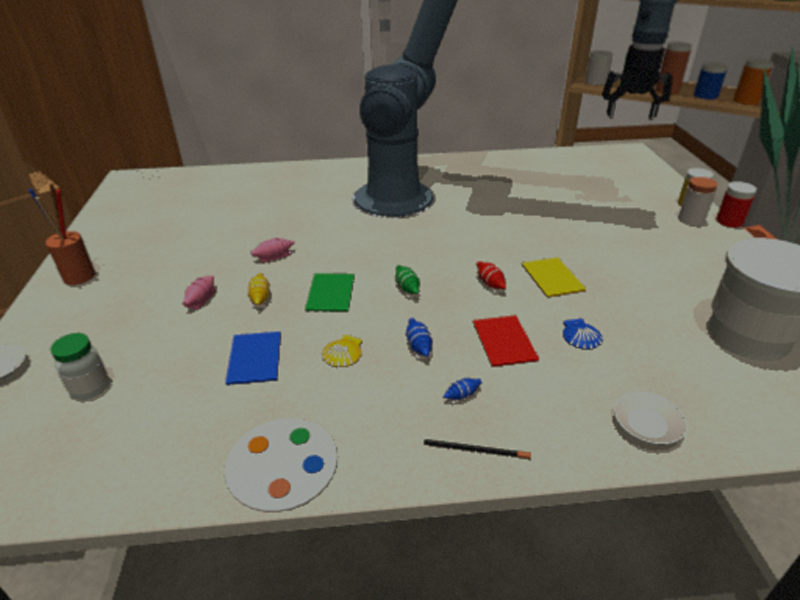

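View pics/side0.png

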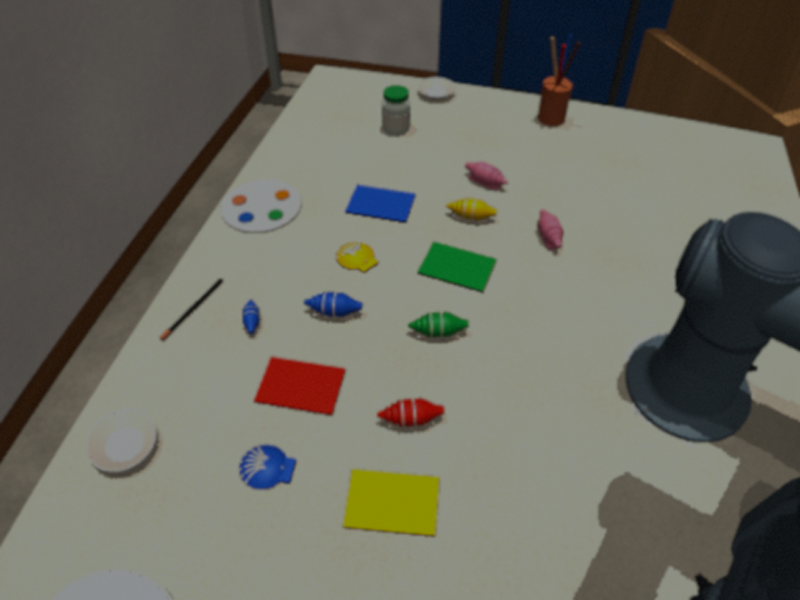

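The pictures show four tiles and four whelks. In scene pixels the whelks are yellow (259,290), green (407,280), red (491,276) and blue (419,338).

- **Blue:** there are two candidates, (419,338) and (462,389). The first looks larger, so it is probably the one meant.
- **Yellow:** the shape at (259,290) is the yellow one. The pink ones at (272,249) and (199,292) are not meant.

Next I'll measure by rectifying the pictures to a plane at known height, and make the confirming crop.

```bash
cat > h.py <<'E'
from workcell import *
import numpy as np, cv2
X0,Y0,S=250,-480,2.0   # map: col=(y-Y0)*S,row=(x-X0)*S
def proj(P,i):
    c=np.asarray(P)@np.array(i["R"]).T+np.array(i["t"]); u=c[...,0]/c[...,2]; v=c[...,1]/c[...,2]
    k=1+i["k1"]*(u*u+v*v); return i["fx"]*u*k+i["cx"], i["fy"]*v*k+i["cy"]
def top(img,i,z,x0=X0,x1=760,y0=Y0,y1=480,s=S):
    y,x=np.meshgrid(np.arange(y0,y1,1/s),np.arange(x0,x1,1/s))
    u,v=proj(np.stack([x,y,np.full_like(x,z)],-1),i)
    return cv2.remap(img,u.astype(np.float32),v.astype(np.float32),cv2.INTER_LINEAR)
H={"red":[(0,6),(174,180)],"yellow":[(22,34)],"green":[(45,80)],"blue":[(100,130)],"pink":[(150,173)]}
def blobs(t,col,amin,x0=X0,y0=Y0,s=S):
    h=cv2.cvtColor(t,cv2.COLOR_BGR2HSV); m=np.zeros(h.shape[:2],np.uint8)
    for a,b in H[col]: m|=cv2.inRange(h,(a,110 if col!="pink" else 60,50),(b,255,255))
    m=cv2.morphologyEx(m,cv2.MORPH_CLOSE,np.ones((int(7*s),)*2))
    m=cv2.morphologyEx(m,cv2.MORPH_OPEN,np.ones((int(3*s),)*2))
    out=[]
    for c in cv2.findContours(m,cv2.RETR_EXTERNAL,cv2.CHAIN_APPROX_NONE)[0]:
        A=cv2.contourArea(c)/s/s
        if A<amin: continue
        p=c[:,0,::-1]/s+[x0,y0]   # world x,y
        (cx,cy),(w,l),a=cv2.minAreaRect(p.astype(np.float32))
        if w<l: w,l,a=l,w,a+90
        a=(a+90)%180-90
        M=cv2.moments(c); out.append((col,round(A),"rect",round(cx,1),round(cy,1),round(w),round(l),"deg",round(a,1),"mom",round(M["m01"]/M["m00"]/s+x0,1),round(M["m10"]/M["m00"]/s+y0,1)))
    return out
E
python3 - <<'E'
from h import *
for n in ("scene","side"):
    img=capture(n); i=camera_info(n)
    for z in (8,20):
        t=top(img,i,z); print(n,z)
        for c in ("red","yellow","green","blue"):
            for b in blobs(t,c,1000):
                if (z==8)==(b[1]>8500) : print(*b)
    if n=="scene": cv2.imwrite("pics/crop1.png",cv2.resize(img[190:265,240:325],None,fx=7,fy=7,interpolation=cv2.INTER_CUBIC))
E
```

```text
scene 8
red 11985 rect 629.9 152.7 135 91 deg 3.6 mom 629.9 152.5
yellow 12340 rect 436.5 308.3 137 94 deg 8.7 mom 436.5 308.2
green 11378 rect 436.9 -174.4 133 88 deg -7.6 mom 436.9 -174.3
blue 11619 rect 624.9 -314.7 133 89 deg 0.9 mom 624.8 -314.9
scene 20
red 2578 rect 431.5 -437.8 97 37 deg -20.6 mom 435.6 -439.9
red 4406 rect 432.5 171.5 107 54 deg -6.0 mom 433.4 171.3
red 3350 rect 284.3 -298.3 93 54 deg -60.6 mom 285.4 -303.1
yellow 4538 rect 639.2 -153.1 87 71 deg -4.3 mom 641.7 -151.1
yellow 3648 rect 424.7 -324.6 116 42 deg 4.7 mom 425.3 -324.5
green 3453 rect 428.2 -8.7 108 43 deg 3.1 mom 429.2 -9.7
blue 4278 rect 642.7 293.6 83 70 deg 2.4 mom 643.1 293.6
blue 3273 rect 617.3 -9.5 111 41 deg 7.4 mom 618.5 -9.2
side 8
red 11672 rect 623.3 156.4 130 92 deg 3.6 mom 623.2 156.4
yellow 11570 rect 429.2 312.8 129 91 deg 8.5 mom 429.1 312.8
green 11277 rect 429.4 -170.6 127 91 deg -7.7 mom 429.3 -170.7
blue 11546 rect 618.3 -311.5 128 92 deg 0.6 mom 618.2 -311.6
side 20
red 3562 rect 436.8 169.5 104 50 deg 21.5 mom 435.9 169.4
red 2013 rect 427.7 -435.0 94 35 deg -25.1 mom 419.6 -429.9
yellow 3742 rect 614.2 -136.9 81 72 deg -1.0 mom 613.5 -132.1
yellow 4324 rect 429.3 -327.7 89 69 deg -32.9 mom 429.1 -328.6
green 3457 rect 432.2 -12.4 101 51 deg 17.4 mom 431.2 -12.6
blue 1062 rect 746.8 53.2 64 26 deg -90.0 mom 747.7 56.5
blue 3155 rect 617.6 312.2 79 69 deg 5.0 mom 612.5 313.4
blue 3645 rect 621.4 -12.2 91 59 deg -20.7 mom 620.6 -12.2
```

View pics/crop1.png

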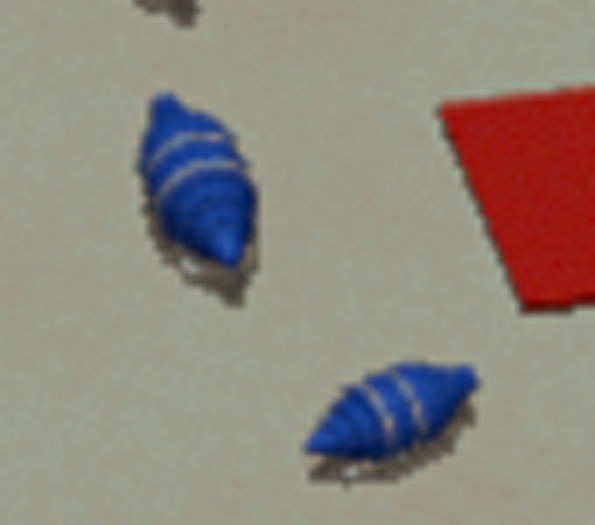

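The crop confirms it: the upper-left blue shell (scene 419,338) is the larger one and the lower-right (462,389) is the smaller. The larger measures about 104–110 mm long on the plane, which fits whelk_blue. Tiles and shells lie roughly along world x. Next I'll move above the work and take a precise wrist view.

```bash
cat >> h.py <<'E'
from scipy.spatial.transform import Rotation as Ro
def go(x,y,z,yawdeg,frm=None):
    if frm is None:
        s=sense(); p,o=np.array(s["tcp_pos"]),Ro.from_euler("xyz",s["tool_rot"])
    else: p,o=np.array(frm[:3],float),Ro.from_euler("xyz",[np.pi,0,np.radians(frm[3])])
    d=o.inv().apply(np.array([x,y,z])-p); r=np.degrees((o.inv()*Ro.from_euler("xyz",[np.pi,0,np.radians(yawdeg)])).as_rotvec())/8
    print("to",(x,y,z,yawdeg),"shift",d.round(1),"turn",r.round(2)); return [x,y,z,yawdeg]
E
python3 -c "
from h import *
go(450,170,260,180)"
```

```text
to (450, 170, 260, 180) shift [-394.6 -299.5  -20.9] turn [-0.01 -0.   -1.77]
```

Emit:
apply_moves(
  plan=[
    [-395,-300,-21,0,0,-1.77,1],
    [-395,-300,-21,0,0,-1.77,1],
    [-395,-300,-21,0,0,-1.77,1],
    [-395,-300,-21,0,0,-1.77,1],
    [-395,-300,-21,0,0,-1.77,1],
    [-395,-300,-21,0,0,-1.77,1],
    [-395,-300,-21,0,0,-1.77,1],
    [-395,-300,-21,0,0,-1.77,1],
    [-395,-300,-21,0,0,-1.77,1],
    [-395,-300,-21,0,0,-1.77,1],
    [-395,-300,-21,0,0,-1.77,1],
    [-395,-300,-21,0,0,-1.77,1],
  ],
)

```text
time_s: 1.45
tcp_pos: [450.7, 168.9, 260.1]
tool_rot: [3.141, -0.001, 3.138]
contact_force: [-0.3, 0.3, 1.0]
gripper_width: 85.7
gripper_force: 0.0
```

```bash
cat > w.py <<'E'
from h import *
import sys
i=camera_info("wrist"); img=capture("wrist"); n=sys.argv[1]
cv2.imwrite(f"pics/{n}.png",cv2.resize(img,(768,576),interpolation=cv2.INTER_CUBIC))
print("cam",(-np.array(i["R"]).T@np.array(i["t"])).round(1))
for z in (8,20):
    t=top(img,i,z)
    for c in ("red","yellow","green","blue"):
        for b in blobs(t,c,1500):
            if (z==8)==(b[1]>8500): print(z,*b)
E
python3 w.py w1; python3 -c "
from h import *
go(450,-170,260,180)"
```

```text
cam [382.1 168.6 394.2]
8 red 11446 rect 623.2 154.6 131 89 deg 3.7 mom 623.4 154.6
8 yellow 11474 rect 429.6 310.2 130 90 deg 8.3 mom 429.6 310.2
8 green 8568 rect 431.6 -161.2 133 73 deg -10.7 mom 433.4 -161.6
20 red 3129 rect 438.1 171.5 105 43 deg 19.0 mom 436.7 170.9
20 yellow 3552 rect 606.8 -139.5 74 71 deg -4.0 mom 607.8 -136.7
20 green 3066 rect 433.7 -13.8 105 43 deg 16.3 mom 431.4 -14.2
20 green 8034 rect 429.9 -152.3 128 70 deg -9.7 mom 431.8 -151.4
20 blue 1700 rect 616.7 282.7 80 37 deg 14.1 mom 617.6 283.3
to (450, -170, 260, 180) shift [-5.000e-01 -3.398e+02 -1.000e-01] turn [ 0.   -0.01 -0.01]
```

View pics/w1.png

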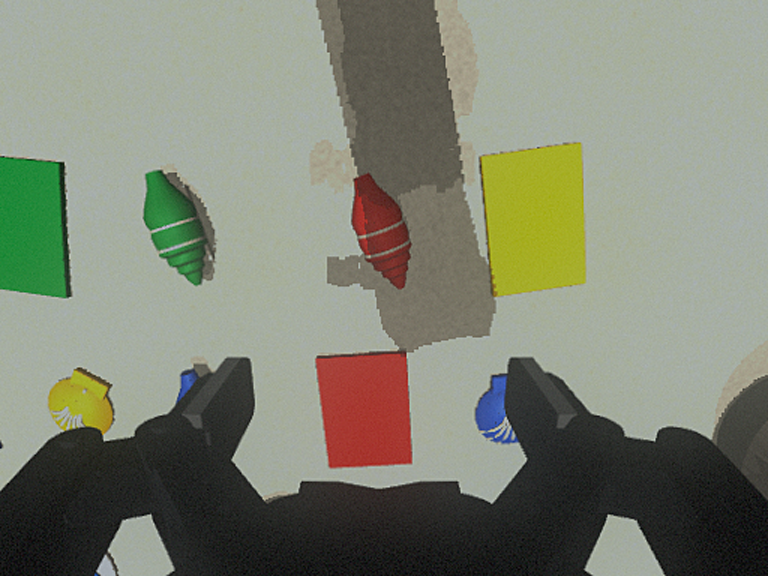

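The wrist view shows red whelk (382,232), green whelk (175,235), red tile (365,410) and yellow tile (537,222), all clear. Sizes come out right: tiles 130x90, whelks 105x43. I'll grasp red now.

```bash
python3 -c "
from h import *
a=go(437.8,171.4,100,199); go(437.8,171.4,16,199);go(437.8,171.4,130,183.7)
b=[437.8,171.4,16,199]
go(437.8,171.4,110,199,b)
go(623.3,154.6,110,183.7,b);go(623.3,154.6,25,183.7,b)"
```

```text
to (437.8, 171.4, 100, 199) shift [ 12.    1.5 160.1] turn [ 0.   -0.01 -2.38]
to (437.8, 171.4, 16, 199) shift [ 11.9   1.5 244.1] turn [ 0.   -0.01 -2.38]
to (437.8, 171.4, 130, 183.7) shift [ 12.    1.5 130.1] turn [ 0.   -0.01 -0.47]
to (437.8, 171.4, 110, 199) shift [  0.   0. -94.] turn [0. 0. 0.]
to (623.3, 154.6, 110, 183.7) shift [-169.9  -76.3  -94. ] turn [-0.   -0.    1.91]
to (623.3, 154.6, 25, 183.7) shift [-169.9  -76.3   -9. ] turn [-0.   -0.    1.91]
```

Emit:
apply_moves(
  plan=[
    [12,1.5,50,0,0,-1,1],
    [12,1.5,100,0,0,-2,1],
    [12,1.5,150,0,0,-2.38,1],
    [12,1.5,180,0,0,-2.38,1],
    [12,1.5,205,0,0,-2.38,1],
    [12,1.5,225,0,0,-2.38,1],
    [12,1.5,238,0,0,-2.38,1],
    [12,1.5,244,0,0,-2.38,1],
    [12,1.5,244,0,0,-2.38,1],
    [12,1.5,244,0,0,-2.38,0.3],
    [12,1.5,244,0,0,-2.38,0.3],
    [12,1.5,244,0,0,-2.38,0.3],
  ],
  grip_force=30,
)

```text
time_s: 2.7
tcp_pos: [439.1, 171.6, 17.1]
tool_rot: [3.141, 0.002, -2.81]
contact_force: [-0.7, 0.7, 2.5]
gripper_width: 43.9
gripper_force: 2.8
```

Emit:
apply_moves(
  plan=[
    [0,0,0,0,0,0,0.3],
    [0,0,0,0,0,0,0.3],
    [0,0,0,0,0,0,0.3],
    [0,0,0,0,0,0,0.3],
  ],
)

```text
time_s: 3.1
tcp_pos: [439.3, 171.6, 17.2]
tool_rot: [3.141, 0.002, -2.81]
contact_force: [-1.2, 0.3, 5.8]
gripper_width: 42.3
gripper_force: 31.8
```

```bash
python3 -c "
from h import *
go(624.3,154.8,120,183.7);go(624.3,154.8,26.5,183.7)"
```

```text
to (624.3, 154.8, 120, 183.7) shift [-169.7  -76.1 -102.5] turn [0.   0.01 1.91]
to (624.3, 154.8, 26.5, 183.7) shift [-169.5  -76.1   -9. ] turn [0.   0.01 1.91]
```

Emit:
apply_moves(
  plan=[
    [0,0,-15,0,0,0,0.3],
    [0,0,-45,0,0,0,0.3],
    [0,0,-80,0,0,0,0.3],
    [0,0,-100,0,0,0,0.3],
    [0,0,-100,0,0,0,0.3],
  ],
)

```text
time_s: 3.6
tcp_pos: [440.8, 171.7, 119.0]
tool_rot: [-3.141, 0.006, -2.81]
contact_force: [0.1, 0.1, -0.9]
gripper_width: 42.7
gripper_force: 31.1
```

Emit:
apply_moves(
  plan=[
    [-40,-18,0,0,0,0.5,0.3],
    [-80,-36,0,0,0,1.0,0.3],
    [-120,-54,0,0,0,1.5,0.3],
    [-150,-67,0,0,0,1.8,0.3],
    [-164,-74,0,0,0,1.91,0.3],
    [-169,-76,0,0,0,1.91,0.3],
    [-169,-76,0,0,0,1.91,0.3],
    [-169,-76,0,0,0,1.91,0.3],
  ],
)

```text
time_s: 4.4
tcp_pos: [621.3, 154.5, 115.3]
tool_rot: [3.142, -0.003, -3.076]
contact_force: [0.1, -0.0, -2.0]
gripper_width: 42.4
gripper_force: 31.0
```

```bash
python3 -c "
from h import *
print(sense()['contact_force'])
go(624.3,154.8,26.5,183.7)
i=camera_info('wrist');img=capture('wrist')
cv2.imwrite('pics/w2.png',img)"
```

```text
[ 0.07807907 -0.02157691 -1.99881674]
to (624.3, 154.8, 26.5, 183.7) shift [-3.3  0.1 88.8] turn [ 0.   -0.02  0.01]
```

View pics/w2.png

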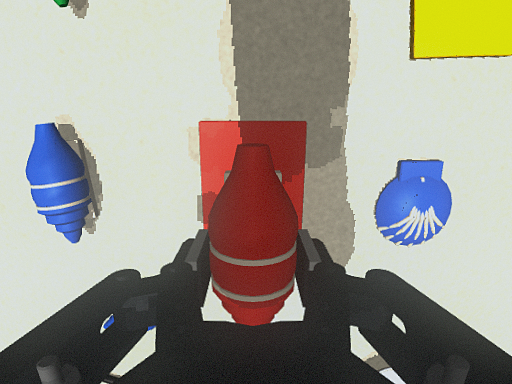

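The red whelk is held level and lengthwise above its tile. Lowering it.

Emit:
apply_moves(
  plan=[
    [-3,0,30,0,0,0,0.3],
    [-3,0,55,0,0,0,0.3],
    [-3,0,72,0,0,0,0.3],
    [-3,0,82,0,0,0,0.3],
    [-3,0,86,0,0,0,0.3],
    [-3,0,88,0,0,0,0.3],
    [-3,0,88,0,0,0,0.3],
  ],
)

```text
time_s: 5.15
tcp_pos: [626.4, 154.8, 29.1]
tool_rot: [3.141, 0.001, -3.077]
contact_force: [0.1, 0.1, -0.9]
gripper_width: 42.8
gripper_force: 31.1
```

Emit:
apply_moves(
  plan=[
    [0,0,1,0,0,0,0.3],
    [0,0,1.5,0,0,0,0.3],
    [0,0,1.5,0,0,0,0.3],
  ],
)

```text
time_s: 5.45
tcp_pos: [626.2, 154.7, 27.2]
tool_rot: [3.141, 0.001, -3.077]
contact_force: [0.2, -0.4, -1.8]
gripper_width: 42.7
gripper_force: 31.1
```

Emit:
apply_moves(
  plan=[
    [2,0,0,0,0,0,0.3],
    [2,0,1,0,0,0,0.3],
    [2,0,2,0,0,0,0.3],
    [2,0,2,0,0,0,0.3],
  ],
)

```text
time_s: 5.85
tcp_pos: [623.8, 154.5, 25.3]
tool_rot: [3.142, 0.0, -3.077]
contact_force: [-1.6, -0.7, 3.3]
gripper_width: 42.5
gripper_force: 31.5
```

It's in contact with the tile at 3 N. I'll release, retreat, and continue to the second survey.

Emit:
apply_moves(
  plan=[
    [0,0,0,0,0,0,0.7],
    [0,0,0,0,0,0,1],
    [0,0,0,0,0,0,1],
    [0,0,0,0,0,0,1],
    [0,0,-20,0,0,0,1],
    [0,0,-60,0,0,0,1],
    [0,0,-110,0,0,0,1],
    [0,0,-160,0,0,0,1],
    [0,0,-200,0,0,0,1],
    [0,0,-234,0,0,0,1],
    [0,0,-234,0,0,0,1],
  ],
)

```text
time_s: 6.95
tcp_pos: [626.7, 154.9, 265.3]
tool_rot: [3.141, 0.011, -3.077]
contact_force: [0.8, 1.1, 1.0]
gripper_width: 85.5
gripper_force: 0.0
```

```bash
python3 -c "
from h import *
go(450,-170,260,180)"
```

```text
to (450, -170, 260, 180) shift [ 197.5 -312.8    2.8] turn [0.01 0.08 0.47]
```

Emit:
apply_moves(
  plan=[
    [197,-312,5,0,0,0.47,1],
    [197,-312,5,0,0,0.47,1],
    [197,-312,5,0,0,0.47,1],
    [197,-312,5,0,0,0.47,1],
    [197,-312,5,0,0,0.47,1],
    [197,-312,5,0,0,0.47,1],
    [197,-312,5,0,0,0.47,1],
    [197,-312,5,0,0,0.47,1],
    [197,-312,5,0,0,0.47,1],
    [197,-312,5,0,0,0.47,1],
    [197,-312,5,0,0,0.47,1],
  ],
)

```text
time_s: 8.05
tcp_pos: [448.0, -168.7, 253.4]
tool_rot: [3.141, -0.0, -3.141]
contact_force: [1.0, 0.1, -0.1]
gripper_width: 84.8
gripper_force: 0.0
```

```bash
python3 w.py w3; python3 -c "
from h import *
img=capture('scene');i=camera_info('scene')
for b in blobs(top(img,i,30),'red',2500): print(*b)"
```

```text
cam [ 379.3 -169.4  387.4]
8 red 8562 rect 613.0 154.0 112 100 deg 4.3 mom 604.9 152.9
8 green 11228 rect 430.0 -174.3 129 89 deg -7.6 mom 429.9 -174.4
20 red 8033 rect 605.3 143.9 109 97 deg 3.9 mom 597.8 142.8
20 yellow 4157 rect 611.7 -153.0 79 70 deg -26.6 mom 612.5 -153.0
20 yellow 3394 rect 431.6 -325.1 105 46 deg 1.5 mom 430.1 -325.0
20 green 2859 rect 432.9 -5.2 103 42 deg 5.0 mom 432.6 -6.3
20 blue 4888 rect 611.0 -310.0 126 87 deg 0.8 mom 611.3 -294.0
red 11762 rect 641.6 143.3 157 88 deg 3.8 mom 651.1 144.6
red 2504 rect 444.7 -433.7 96 38 deg -20.0 mom 449.6 -435.2
red 3283 rect 300.3 -295.5 95 53 deg -64.7 mom 301.3 -299.4
```

View pics/w3.png

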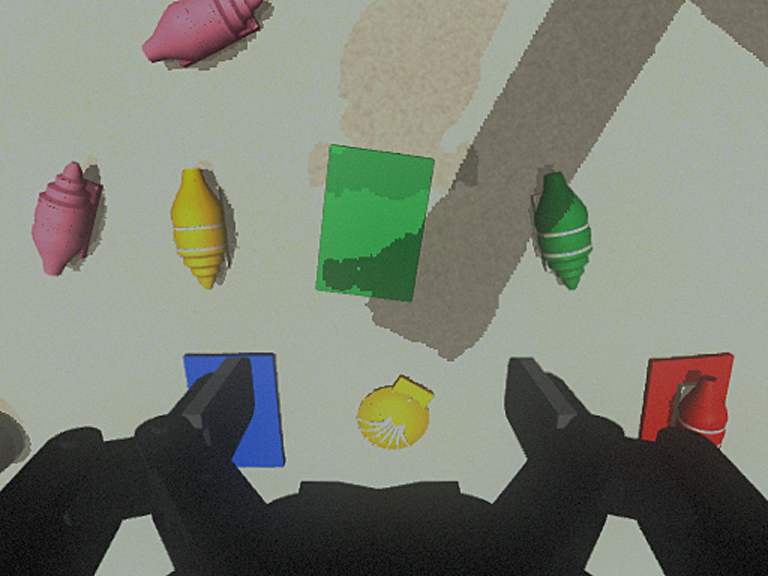

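The view from above the right side shows the green tile (375,222), yellow whelk (197,228), green whelk (565,230) and yellow scallop (394,412). The two opposite oblique views of green average to (433.3, -9.5) at 10.6°. I'll grasp green now.

```bash
python3 -c "
from h import *
go(433.3,-9.5,110,190.6);go(433.3,-9.5,16,190.6)"
```

```text
to (433.3, -9.5, 110, 190.6) shift [ 14.6 159.  143.6] turn [ 0.   -0.   -1.32]
to (433.3, -9.5, 16, 190.6) shift [ 14.6 159.  237.6] turn [ 0.   -0.   -1.32]
```

Emit:
apply_moves(
  plan=[
    [5,40,20,0,0,-0.5,1],
    [9,80,50,0,0,-1,1],
    [13,120,85,0,0,-1.32,1],
    [14.5,150,115,0,0,-1.32,1],
    [14.5,159,140,0,0,-1.32,1],
    [14.5,159,143,0,0,-1.32,1],
    [14.5,159,143,0,0,-1.32,1],
  ],
)

```text
time_s: 8.85
tcp_pos: [433.0, -10.1, 110.7]
tool_rot: [3.141, -0.001, -2.956]
contact_force: [0.1, 0.6, 0.8]
gripper_width: 85.2
gripper_force: 0.0
```

```bash
python3 -c "
from h import *
go(433.3,-9.5,16.5,190.6)"
```

```text
to (433.3, -9.5, 16.5, 190.6) shift [-0.5  0.6 94.2] turn [ 0.   -0.01  0.  ]
```

Emit:
apply_moves(
  plan=[
    [0,0.5,30,0,0,0,1],
    [0,0.5,60,0,0,0,1],
    [0,0.5,80,0,0,0,1],
    [0,0.5,90,0,0,0,1],
    [0,0.5,94,0,0,0,1],
    [0,0.5,94,0,0,0,0.3],
    [0,0.5,94,0,0,0,0.3],
    [0,0.5,94,0,0,0,0.3],
    [0,0.5,94,0,0,0,0.3],
    [0,0.5,94,0,0,0,0.3],
    [0,0.5,94,0,0,0,0.3],
    [0,0.5,94,0,0,0,0.3],
  ],
)

```text
time_s: 10.05
tcp_pos: [434.3, -10.3, 18.0]
tool_rot: [-3.141, 0.002, -2.958]
contact_force: [-1.3, 0.5, 5.8]
gripper_width: 43.6
gripper_force: 29.2
```

Emit:
apply_moves(
  plan=[
    [0,0,-15,0,0,0,0.3],
    [0,0,-45,0,0,0,0.3],
    [0,0,-80,0,0,0,0.3],
    [0,0,-100,0,0,0,0.3],
    [0,0,-100,0,0,0,0.3],
    [0,0,-100,0,0,0,0.3],
  ],
)

```text
time_s: 10.65
tcp_pos: [433.3, -10.1, 116.9]
tool_rot: [-3.141, 0.001, -2.958]
contact_force: [-0.2, 0.8, -1.3]
gripper_width: 43.7
gripper_force: 30.2
```

```bash
python3 -c "
from h import *
go(430,-174.3,116,172.4)"
```

```text
to (430, -174.3, 116, 172.4) shift [  33.3 -160.8    0.9] turn [-0.    0.01  2.27]
```

Emit:
apply_moves(
  plan=[
    [8,-40,0,0,0,0.6,0.3],
    [17,-80,0,0,0,1.2,0.3],
    [25,-120,0,0,0,1.8,0.3],
    [31,-150,0,0,0,2.2,0.3],
    [33,-159,0,0,0,2.27,0.3],
    [33,-161,0,0,0,2.27,0.3],
    [33,-161,0,0,0,2.27,0.3],
    [33,-161,0,0,0,2.27,0.3],
  ],
)

```text
time_s: 11.45
tcp_pos: [429.5, -172.9, 116.2]
tool_rot: [3.14, -0.001, 3.01]
contact_force: [0.4, -0.3, -1.2]
gripper_width: 43.7
gripper_force: 30.4
```

```bash
python3 -c "
from h import *
go(430.5,-174.3,26.5,172.4)"
```

```text
to (430.5, -174.3, 26.5, 172.4) shift [-1.3 -1.4 89.7] turn [ 0.01 -0.01  0.01]
```

Emit:
apply_moves(
  plan=[
    [-1,-1,30,0,0,0,0.3],
    [-1,-1,55,0,0,0,0.3],
    [-1,-1,72,0,0,0,0.3],
    [-1,-1,82,0,0,0,0.3],
    [-1,-1,87,0,0,0,0.3],
    [-1,-1,88.5,0,0,0,0.3],
    [-1,-1,88.5,0,0,0,0.3],
    [-1,-1,88.5,0,0,0,0.3],
  ],
)

```text
time_s: 12.25
tcp_pos: [431.6, -175.9, 29.0]
tool_rot: [-3.141, 0.001, 3.008]
contact_force: [-0.2, 0.2, -2.0]
gripper_width: 43.7
gripper_force: 30.4
```

Emit:
apply_moves(
  plan=[
    [0,0,1,0,0,0,0.3],
    [0,0,1,0,0,0,0.3],
  ],
)

```text
time_s: 12.45
tcp_pos: [431.2, -175.8, 27.6]
tool_rot: [-3.141, 0.001, 3.008]
contact_force: [-0.2, -0.0, -0.7]
gripper_width: 43.6
gripper_force: 30.4
```

Emit:
apply_moves(
  plan=[
    [0.5,1,1,0,0,0,0.3],
    [0.5,1,2,0,0,0,0.3],
    [0.5,1,2,0,0,0,0.3],
  ],
)

```text
time_s: 12.75
tcp_pos: [430.7, -174.5, 26.0]
tool_rot: [3.142, 0.0, 3.008]
contact_force: [-2.6, 2.1, 8.1]
gripper_width: 43.7
gripper_force: 31.0
```

Contact at 8 N. Releasing and rising, then moving on to view yellow from above.

Emit:
apply_moves(
  plan=[
    [0,0,0,0,0,0,0.7],
    [0,0,0,0,0,0,1],
    [0,0,0,0,0,0,1],
    [0,0,0,0,0,0,1],
    [0,0,-20,0,0,0,1],
    [0,0,-60,0,0,0,1],
    [0,0,-110,0,0,0,1],
    [0,0,-150,0,0,0,1],
    [0,0,-165,0,0,0,1],
  ],
)

```text
time_s: 13.65
tcp_pos: [432.6, -175.7, 194.6]
tool_rot: [-3.139, 0.006, 3.008]
contact_force: [0.7, -0.0, 0.5]
gripper_width: 85.4
gripper_force: 0.0
```

```bash
python3 -c "
from h import *
go(440,-321,200,180)"
```

```text
to (440, -321, 200, 180) shift [ -26.6 -143.1   -4.8] turn [-0.02  0.04 -0.95]
```

Emit:
apply_moves(
  plan=[
    [-27,-143,-5,0,0,-0.95,1],
    [-27,-143,-5,0,0,-0.95,1],
    [-27,-143,-5,0,0,-0.95,1],
    [-27,-143,-5,0,0,-0.95,1],
    [-27,-143,-5,0,0,-0.95,1],
    [-27,-143,-5,0,0,-0.95,1],
  ],
)

```text
time_s: 14.25
tcp_pos: [437.9, -318.6, 194.8]
tool_rot: [3.14, -0.001, 3.142]
contact_force: [-0.2, -0.2, -0.0]
gripper_width: 85.5
gripper_force: 0.0
```

```bash
python3 w.py w4; python3 -c "
from h import *
print(sense()['tcp_pos'],sense()['tool_rot'])"
```

```text
cam [ 369.4 -319.4  328.9]
8 green 11259 rect 429.8 -175.7 129 90 deg -7.5 mom 430.0 -175.4
8 blue 9338 rect 614.2 -315.7 125 89 deg 0.9 mom 606.5 -315.0
20 red 1649 rect 279.8 -311.5 80 34 deg -90.0 mom 278.8 -314.6
20 yellow 3145 rect 431.0 -323.0 104 43 deg 0.0 mom 430.2 -322.8
[ 438.00011809 -318.34880279  195.01135272] [ 3.14035962e+00 -7.86959050e-04 -3.14099937e+00]
```

View pics/w4.png

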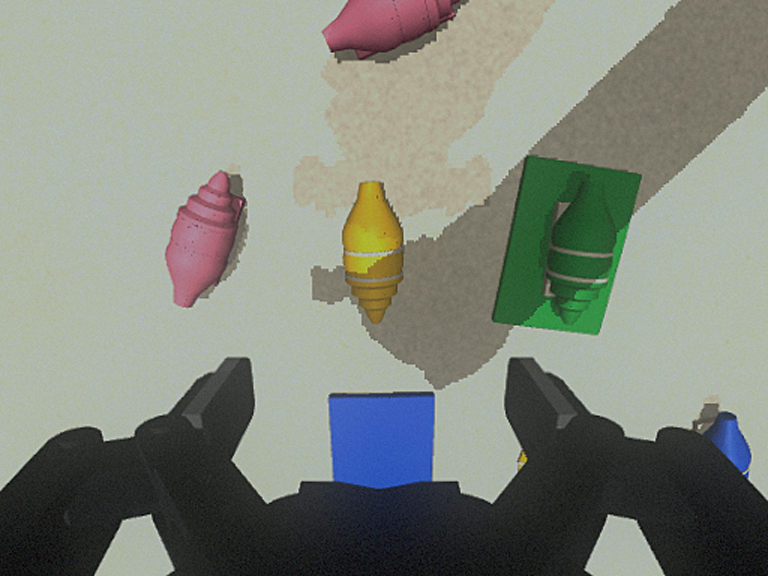

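Yellow whelk is seen from directly above at (372,252), giving (431, -322.7) at 0°, lengthwise along x. The pink one at (205,240) is 120 mm away, so it's clear. Green sits on its tile.

```bash
python3 -c "
from h import *
go(431,-322.7,16.5,180)"
```

```text
to (431, -322.7, 16.5, 180) shift [  6.9  -4.6 178.5] turn [ 0.01 -0.01  0.  ]
```

Emit:
apply_moves(
  plan=[
    [7,-4,45,0,0,0,1],
    [7,-4,90,0,0,0,1],
    [7,-4,130,0,0,0,1],
    [7,-4,160,0,0,0,1],
    [7,-4,174,0,0,0,1],
    [7,-4,178,0,0,0,1],
    [7,-4,178,0,0,0,1],
  ],
)

```text
time_s: 15.0
tcp_pos: [431.2, -322.6, 17.2]
tool_rot: [3.141, -0.001, -3.141]
contact_force: [0.1, -0.4, 0.9]
gripper_width: 85.5
gripper_force: 0.0
```

Emit:
apply_moves(
  plan=[
    [0,0,0,0,0,0,0.3],
    [0,0,0,0,0,0,0.3],
    [0,0,0,0,0,0,0.3],
    [0,0,0,0,0,0,0.3],
    [0,0,0,0,0,0,0.3],
    [0,0,0,0,0,0,0.3],
    [0,0,0,0,0,0,0.3],
  ],
)

```text
time_s: 15.7
tcp_pos: [432.2, -324.5, 18.5]
tool_rot: [-3.14, 0.002, 3.141]
contact_force: [-0.4, 0.7, 6.1]
gripper_width: 42.9
gripper_force: 31.3
```

Emit:
apply_moves(
  plan=[
    [0,0,-15,0,0,0,0.3],
    [0,0,-45,0,0,0,0.3],
    [0,0,-80,0,0,0,0.3],
    [0,0,-110,0,0,0,0.3],
    [0,0,-125,0,0,0,0.3],
    [0,0,-125,0,0,0,0.3],
  ],
)

```text
time_s: 16.3
tcp_pos: [432.7, -325.3, 144.9]
tool_rot: [-3.138, 0.004, 3.141]
contact_force: [-0.2, -0.2, -2.1]
gripper_width: 42.7
gripper_force: 30.7
```

```bash
python3 -c "
from h import *
go(435,0,142,184);go(430,310.3,142,188.3)"
```

```text
to (435, 0, 142, 184) shift [ -2.  325.3   1.7] turn [-0.03  0.03 -0.51]
to (430, 310.3, 142, 188.3) shift [3.200e+00 6.356e+02 6.000e-01] turn [-0.03  0.03 -1.04]
```

Emit:
apply_moves(
  plan=[
    [-1,20,0,0,0,0,0.3],
    [-1,55,0,0,0,-0.1,0.3],
    [-1,95,0,0,0,-0.2,0.3],
    [-1,140,0,0,0,-0.3,0.3],
    [-1,185,0,0,0,-0.4,0.3],
    [-1,230,0,0,0,-0.5,0.3],
    [-1,275,0,0,0,-0.6,0.3],
    [-1,320,0,0,0,-0.7,0.3],
    [0,365,0,0,0,-0.8,0.3],
    [1,410,0,0,0,-0.9,0.3],
    [2,455,0,0,0,-1,0.3],
    [2,500,0,0,0,-1.04,0.3],
  ],
)

```text
time_s: 17.5
tcp_pos: [428.1, 177.7, 140.9]
tool_rot: [-3.141, -0.002, -2.997]
contact_force: [1.9, -1.4, -1.2]
gripper_width: 42.5
gripper_force: 30.7
```

```bash
python3 -c "
from h import *
go(430.6,310.3,116,188.3)"
```

```text
to (430.6, 310.3, 116, 188.3) shift [-21.6 130.9  24.8] turn [-0.   -0.02  0.  ]
```

Emit:
apply_moves(
  plan=[
    [-7,42,5,0,0,0,0.3],
    [-14,84,12,0,0,0,0.3],
    [-20,118,20,0,0,0,0.3],
    [-21,129,25,0,0,0,0.3],
    [-21.5,131,25,0,0,0,0.3],
    [-21.5,131,25,0,0,0,0.3],
    [-21.5,131,25,0,0,0,0.3],
    [-21.5,131,25,0,0,0,0.3],
  ],
)

```text
time_s: 18.3
tcp_pos: [432.3, 307.7, 117.6]
tool_rot: [-3.141, 0.0, -2.999]
contact_force: [-0.3, -0.4, -1.1]
gripper_width: 42.6
gripper_force: 30.9
```

```bash
python3 -c "
from h import *
go(430.6,310.3,28.5,188.3)"
```

```text
to (430.6, 310.3, 28.5, 188.3) shift [ 1.4  2.8 89.1] turn [-0.    0.   -0.02]
```

Emit:
apply_moves(
  plan=[
    [1.5,2.5,30,0,0,0,0.3],
    [1.5,2.5,55,0,0,0,0.3],
    [1.5,2.5,72,0,0,0,0.3],
    [1.5,2.5,82,0,0,0,0.3],
    [1.5,2.5,86,0,0,0,0.3],
    [1.5,2.5,87.5,0,0,0,0.3],
    [1.5,2.5,87.5,0,0,0,0.3],
    [1.5,2.5,87.5,0,0,0,0.3],
  ],
)

```text
time_s: 19.1
tcp_pos: [431.0, 311.6, 30.7]
tool_rot: [3.141, 0.002, -2.997]
contact_force: [1.0, 0.8, -2.2]
gripper_width: 42.7
gripper_force: 30.9
```

Emit:
apply_moves(
  plan=[
    [0,0,1,0,0,0,0.3],
    [0,0,1.5,0,0,0,0.3],
    [0,0,1.5,0,0,0,0.3],
  ],
)

```text
time_s: 19.4
tcp_pos: [430.3, 311.3, 28.5]
tool_rot: [3.141, 0.0, -2.997]
contact_force: [1.1, -0.2, -1.1]
gripper_width: 42.6
gripper_force: 30.9
```

Emit:
apply_moves(
  plan=[
    [0,-0.5,1,0,0,0,0.3],
    [0,-0.5,1.5,0,0,0,0.3],
    [0,-0.5,2,0,0,0,0.3],
    [0,-0.5,2,0,0,0,0.3],
  ],
)

```text
time_s: 19.8
tcp_pos: [430.2, 310.6, 26.5]
tool_rot: [3.142, -0.0, -2.997]
contact_force: [-1.0, -1.0, 2.5]
gripper_width: 42.8
gripper_force: 31.2
```

Contact. Releasing and rising, then on towards blue.

Emit:
apply_moves(
  plan=[
    [0,0,0,0,0,0,0.7],
    [0,0,0,0,0,0,1],
    [0,0,0,0,0,0,1],
    [0,0,0,0,0,0,1],
    [0,0,-20,0,0,0,1],
    [0,0,-60,0,0,0,1],
    [0,0,-110,0,0,0,1],
    [0,0,-150,0,0,0,1],
    [0,0,-180,0,0,0,1],
    [0,0,-180,0,0,0,1],
  ],
)

```text
time_s: 20.8
tcp_pos: [433.1, 312.3, 211.5]
tool_rot: [3.138, 0.009, -2.997]
contact_force: [0.6, -0.0, 0.1]
gripper_width: 85.6
gripper_force: 0.0
```

```bash
python3 w.py w5 | grep -i yellow; python3 -c "
from h import *
go(560,-10,220,180)"
```

```text
8 yellow 11420 rect 429.5 311.3 130 90 deg 8.5 mom 429.5 311.4
to (560, -10, 220, 180) shift [ -80.4 -336.7  -11.5] turn [0.02 0.04 1.04]
```

Emit:
apply_moves(
  plan=[
    [-80,-337,-10,0,0,1.04,1],
    [-80,-337,-10,0,0,1.04,1],
    [-80,-337,-10,0,0,1.04,1],
    [-80,-337,-10,0,0,1.04,1],
    [-80,-337,-10,0,0,1.04,1],
    [-80,-337,-10,0,0,1.04,1],
    [-80,-337,-10,0,0,1.04,1],
    [-80,-337,-10,0,0,1.04,1],
    [-80,-337,-10,0,0,1.04,1],
    [-80,-337,-10,0,0,1.04,1],
    [-80,-337,-10,0,0,1.04,1],
  ],
)

```text
time_s: 21.95
tcp_pos: [557.1, -9.8, 215.7]
tool_rot: [3.141, -0.001, -3.14]
contact_force: [0.3, 0.6, 0.2]
gripper_width: 85.5
gripper_force: 0.0
```

```bash
python3 w.py w6 | grep -i blue; python3 -c "
from h import *
print(sense()['tcp_pos'],sense()['tool_rot'])"
```

```text
8 blue 10956 rect 619.4 -312.5 129 94 deg 0.9 mom 622.7 -309.4
20 blue 4098 rect 617.5 289.0 77 70 deg 5.5 mom 618.1 289.6
20 blue 3043 rect 624.2 -8.9 104 43 deg 7.9 mom 623.4 -9.3
[557.29528331  -9.81554773 215.97738532] [ 3.14121303e+00 -8.71648423e-04 -3.14002458e+00]
```

View pics/w6.png

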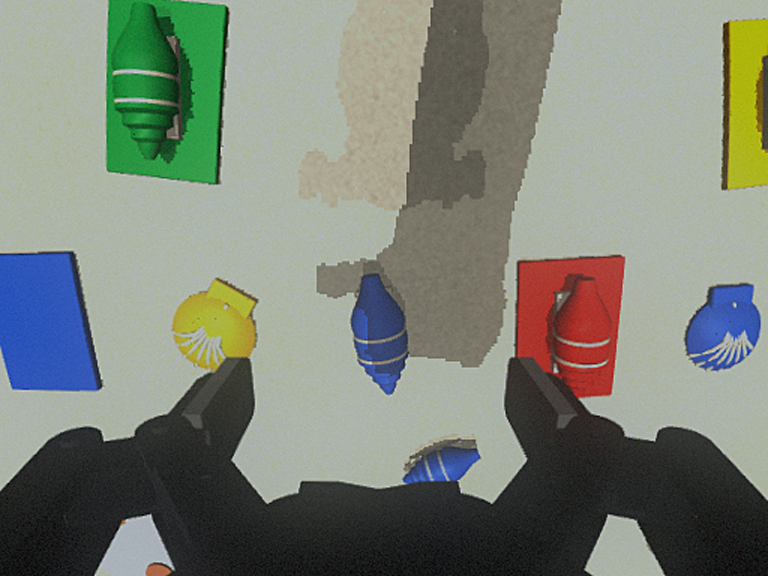

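View pics/w5.png

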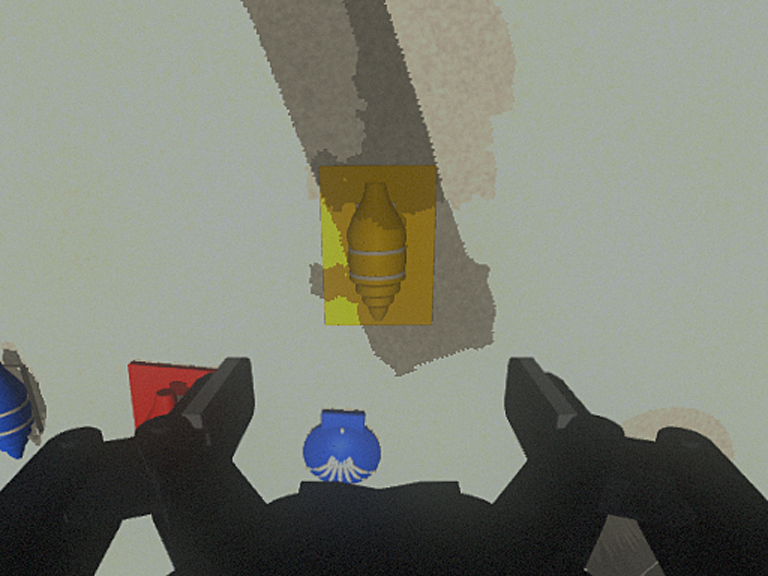

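Blue whelk is at (380,333), the larger one. The small one at (443,462) stays. Yellow sits centred on its tile. Blue is at about (623.3, -9.3) at 8°.

```bash
python3 -c "
from h import *
go(623,-9.3,110,188);go(623,-9.3,16.5,188)"
```

```text
to (623, -9.3, 110, 188) shift [-65.8   0.4 105.9] turn [ 0.   -0.01 -0.99]
to (623, -9.3, 16.5, 188) shift [-65.9   0.3 199.4] turn [ 0.   -0.01 -0.99]
```

Emit:
apply_moves(
  plan=[
    [-20,0,30,0,0,-0.5,1],
    [-42,0,60,0,0,-0.99,1],
    [-60,0,90,0,0,-0.99,1],
    [-65,0,115,0,0,-0.99,1],
    [-65,0,125,0,0,-0.99,1],
    [-65,0,125,0,0,-0.99,1],
    [-65,0,125,0,0,-0.99,1],
  ],
)

```text
time_s: 22.7
tcp_pos: [623.0, -10.8, 92.5]
tool_rot: [-3.141, 0.001, -3.003]
contact_force: [0.0, -0.5, -0.3]
gripper_width: 85.4
gripper_force: 0.0
```

```bash
python3 -c "
from h import *
go(623,-9.3,16.5,188)"
```

```text
to (623, -9.3, 16.5, 188) shift [-0.2  1.5 76. ] turn [-0.    0.01 -0.01]
```

Emit:
apply_moves(
  plan=[
    [0,1,30,0,0,0,1],
    [0,1,55,0,0,0,1],
    [0,1,70,0,0,0,1],
    [0,1,74,0,0,0,1],
    [0,1,74,0,0,0,1],
  ],
)

```text
time_s: 23.2
tcp_pos: [623.3, -10.4, 18.4]
tool_rot: [-3.141, 0.001, -3.004]
contact_force: [0.1, 0.4, -0.5]
gripper_width: 85.3
gripper_force: 0.0
```

Emit:
apply_moves(
  plan=[
    [0,0,0,0,0,0,0.3],
    [0,0,0,0,0,0,0.3],
    [0,0,0,0,0,0,0.3],
    [0,0,0,0,0,0,0.3],
    [0,0,0,0,0,0,0.3],
    [0,0,0,0,0,0,0.3],
    [0,0,0,0,0,0,0.3],
  ],
)

```text
time_s: 23.9
tcp_pos: [623.9, -10.3, 18.6]
tool_rot: [-3.141, 0.002, -3.004]
contact_force: [-0.5, 0.9, 6.6]
gripper_width: 42.6
gripper_force: 32.4
```

Emit:
apply_moves(
  plan=[
    [0,0,-15,0,0,0,0.3],
    [0,0,-45,0,0,0,0.3],
    [0,0,-80,0,0,0,0.3],
    [0,0,-100,0,0,0,0.3],
    [0,0,-105,0,0,0,0.3],
    [0,0,-105,0,0,0,0.3],
  ],
)

```text
time_s: 24.5
tcp_pos: [623.1, -10.4, 122.5]
tool_rot: [-3.141, 0.001, -3.004]
contact_force: [0.4, 0.8, -0.7]
gripper_width: 42.4
gripper_force: 31.7
```

```bash
python3 -c "
from h import *
go(619,-315,120,180.8)"
```

```text
to (619, -315, 120, 180.8) shift [  45.9 -301.2    2.5] turn [-0.    0.01  0.89]
```

Emit:
apply_moves(
  plan=[
    [4,-25,0,0,0,0.1,0.3],
    [10,-65,0,0,0,0.3,0.3],
    [17,-110,0,0,0,0.5,0.3],
    [24,-155,0,0,0,0.7,0.3],
    [31,-200,0,0,0,0.89,0.3],
    [37,-245,0,0,0,0.89,0.3],
    [43,-280,0,0,0,0.89,0.3],
    [45,-296,0,0,0,0.89,0.3],
    [46,-301,0,0,0,0.89,0.3],
    [46,-301,0,0,0,0.89,0.3],
    [46,-301,0,0,0,0.89,0.3],
  ],
)

```text
time_s: 25.6
tcp_pos: [618.5, -312.8, 121.6]
tool_rot: [3.14, -0.001, -3.127]
contact_force: [0.3, 0.8, -0.8]
gripper_width: 42.3
gripper_force: 31.6
```

```bash
python3 w.py w7 | grep blue; python3 -c "
from h import *
go(619.5,-315,28.5,180.8)"
```

```text
8 blue 16156 rect 657.6 -314.8 205 89 deg 1.0 mom 649.7 -313.6
to (619.5, -315, 28.5, 180.8) shift [-0.8 -2.4 93.5] turn [ 0.01 -0.    0.01]
```

View pics/w7.png

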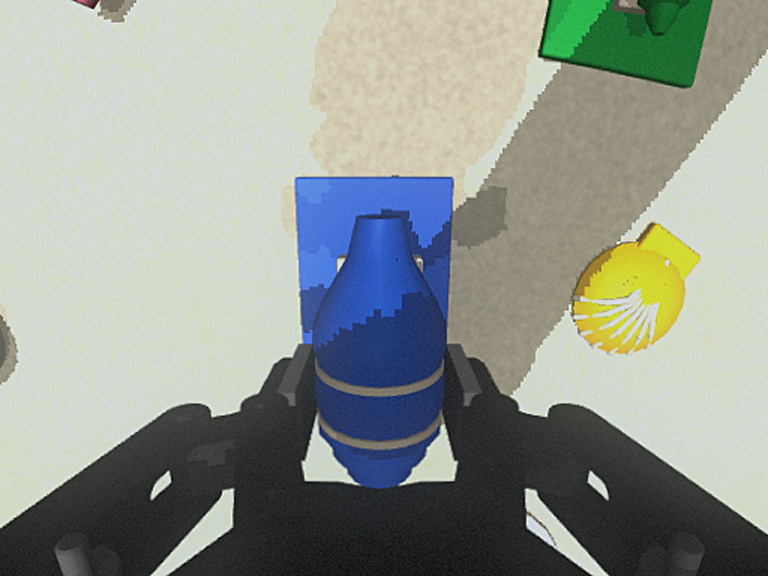

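The blue whelk is held straight above its tile. The tile's near edge (row 177) puts the tile centre at x≈620, y≈-315, which agrees. Lowering it.

Emit:
apply_moves(
  plan=[
    [-0.5,-2,30,0,0,0,0.3],
    [-0.5,-2,58,0,0,0,0.3],
    [-0.5,-2,75,0,0,0,0.3],
    [-0.5,-2,85,0,0,0,0.3],
    [-0.5,-2,90,0,0,0,0.3],
    [-0.5,-2,92,0,0,0,0.3],
    [-0.5,-2,92,0,0,0,0.3],
    [-0.5,-2,92,0,0,0,0.3],
  ],
)

```text
time_s: 26.45
tcp_pos: [619.9, -317.2, 31.5]
tool_rot: [-3.141, 0.002, -3.128]
contact_force: [-1.0, 0.3, -1.2]
gripper_width: 42.3
gripper_force: 31.7
```

Emit:
apply_moves(
  plan=[
    [0,0,1,0,0,0,0.3],
    [0,0,1.5,0,0,0,0.3],
    [0,0,1.5,0,0,0,0.3],
  ],
)

```text
time_s: 26.75
tcp_pos: [619.1, -316.9, 28.9]
tool_rot: [-3.142, 0.0, -3.128]
contact_force: [-0.3, 0.7, -1.2]
gripper_width: 42.3
gripper_force: 31.7
```

Emit:
apply_moves(
  plan=[
    [0,1.5,1,0,0,0,0.3],
    [0,1.5,2,0,0,0,0.3],
    [0,1.5,2.5,0,0,0,0.3],
    [0,1.5,2.5,0,0,0,0.3],
  ],
)

```text
time_s: 27.15
tcp_pos: [619.0, -315.1, 26.6]
tool_rot: [3.141, 0.0, -3.128]
contact_force: [-1.8, 1.8, 2.6]
gripper_width: 42.5
gripper_force: 32.1
```

Contact. Releasing and rising. Then I'll check all four from above, since time is ample.

Emit:
apply_moves(
  plan=[
    [0,0,0,0,0,0,0.7],
    [0,0,0,0,0,0,1],
    [0,0,0,0,0,0,1],
    [0,0,0,0,0,0,1],
    [0,0,-20,0,0,0,1],
    [0,0,-60,0,0,0,1],
    [0,0,-110,0,0,0,1],
    [0,0,-160,0,0,0,1],
    [0,0,-200,0,0,0,1],
    [0,0,-200,0,0,0,1],
  ],
)

```text
time_s: 28.15
tcp_pos: [622.1, -317.2, 234.5]
tool_rot: [-3.134, 0.011, -3.128]
contact_force: [0.2, -0.5, 0.7]
gripper_width: 85.6
gripper_force: 0.0
```

```bash
python3 -c "
from h import *
go(500,-250,225,180); go(500,230,225,180,[500,-250,225,180])"
```

```text
to (500, -250, 225, 180) shift [121.3  68.9   7.6] turn [-0.05  0.08  0.1 ]
to (500, 230, 225, 180) shift [  0. 480.   0.] turn [0. 0. 0.]
```

Emit:
apply_moves(
  plan=[
    [72,60,5,0,0,0.1,1],
    [72,60,5,0,0,0.1,1],
    [72,60,5,0,0,0.1,1],
    [72,60,5,0,0,0.1,1],
  ],
)

```text
time_s: 28.55
tcp_pos: [544.6, -255.0, 220.2]
tool_rot: [3.14, -0.002, 3.141]
contact_force: [1.0, -1.3, 0.3]
gripper_width: 85.1
gripper_force: 0.0
```

```bash
python3 w.py w8 ; python3 -c "
from h import *
go(540,230,225,180)"
```

```text
cam [ 476.3 -255.8  354.3]
8 green 11250 rect 430.2 -175.0 129 89 deg -7.5 mom 430.2 -175.0
8 blue 11365 rect 619.3 -315.1 129 89 deg 0.8 mom 619.3 -315.2
20 red 1827 rect 424.8 -438.1 101 32 deg -19.7 mom 422.8 -437.8
20 yellow 3593 rect 615.2 -157.0 78 69 deg -31.0 mom 613.2 -158.1
to (540, 230, 225, 180) shift [  6.7 486.4  -4. ] turn [-0.  0. -0.]
```

View pics/w8.png

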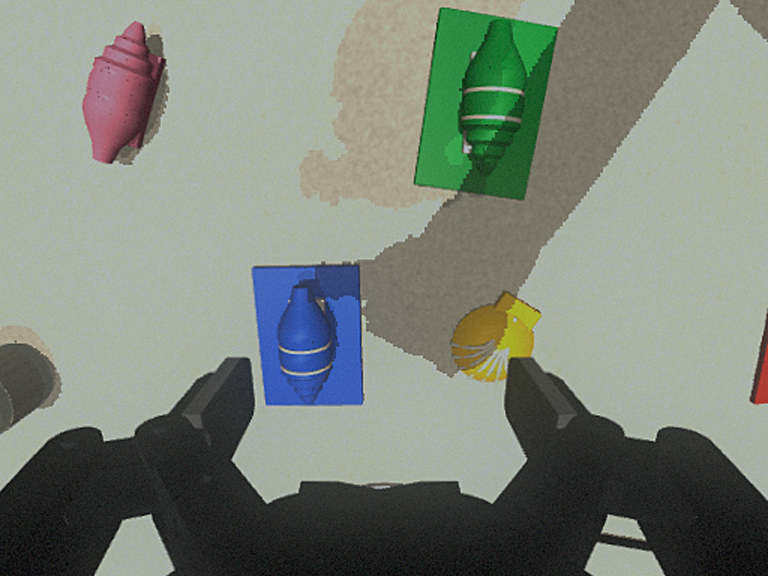

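The wrist view shows the blue whelk on the blue tile, tips (300,284) and (305,402), and green on the green tile, tips (500,18) and (485,172). The yellow scallop is undisturbed. I'll check numerically and look at red last.

Emit:
apply_moves(
  plan=[
    [5,40,0,0,0,0,1],
    [5,90,0,0,0,0,1],
    [5,140,0,0,0,0,1],
    [5,190,0,0,0,0,1],
    [5,240,0,0,0,0,1],
    [5,290,0,0,0,0,1],
    [5,340,0,0,0,0,1],
    [5,385,0,0,0,0,1],
    [5,415,0,0,0,0,1],
    [5,415,0,0,0,0,1],
    [5,415,0,0,0,0,1],
  ],
)

```text
time_s: 29.7
tcp_pos: [543.6, 159.2, 221.9]
tool_rot: [-3.141, 0.003, -3.141]
contact_force: [-0.1, -0.1, 0.5]
gripper_width: 85.2
gripper_force: 0.0
```

```bash
cat >> h.py <<'E'
def unproj(u,v,z,R,t,i):
    K=np.array([[i["fx"],0,i["cx"]],[0,i["fy"],i["cy"]],[0,0,1]])
    a=cv2.undistortPoints(np.array([[[u,v]]],float),K,np.array([i["k1"],0,0,0,0.]))[0,0]
    C=-R.T@t; d=R.T@np.array([a[0],a[1],1]); return (C+d*(z-C[2])/d[2])[:2].round(1)
E
python3 w.py w9
python3 - <<'E'
from h import *
i=camera_info("wrist"); R=np.array(i["R"])
s=sense(); print(s["tcp_pos"], (-R.T@np.array(i["t"])).round(1), s["tool_rot"])
C=np.array([476.3,-255.8,354.3]); t=-R@C   # same orientation as at w8 (yaw 180)
for n,p,q in (("blue",(300,284),(305,402)),("green",(500,18),(485,172))):
    a,b=[unproj(x[0]/1.5,x[1]/1.5,30,R,t,i) for x in (p,q)]
    print(n,a,b,"mid",(a+b)/2,"len",np.linalg.norm(b-a),"deg",np.degrees(np.arctan2(*(b-a)[::-1])))
E
```

```text
cam [474.6 158.7 355.7]
8 red 11421 rect 624.0 154.6 130 90 deg 3.8 mom 623.9 154.6
8 yellow 11492 rect 430.1 309.9 129 91 deg 8.7 mom 430.2 310.2
20 yellow 4253 rect 615.4 -136.9 80 71 deg -32.3 mom 616.1 -137.6
20 green 2702 rect 436.1 -130.4 125 26 deg -7.9 mom 439.3 -129.7
20 blue 3079 rect 610.7 300.9 70 70 deg -15.0 mom 610.8 298.9
[543.23388988 158.36792952 221.73547711] [474.3 157.9 355.6] [-3.14137164e+00  2.02494807e-03  3.14060224e+00]
blue [ 564.8 -318.1] [ 669.4 -319.6] mid [ 617.1  -318.85] len 104.61075470524054 deg -0.8215848822911189
green [ 375.5 -173. ] [ 479.6 -178.2] mid [ 427.55 -175.6 ] len 104.22979420492014 deg -2.859660123607465
```

View pics/w9.png

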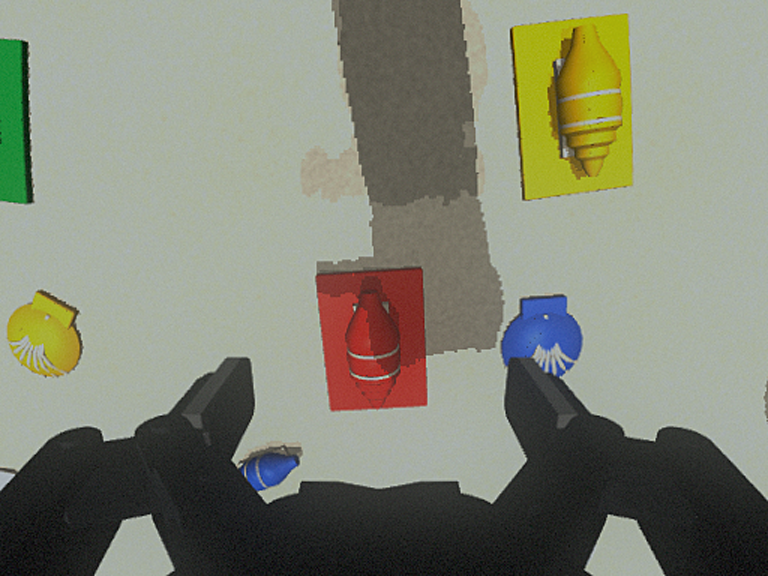

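The last view shows red on its tile, tips (371,290) and (377,406), yellow on its tile, tips (587,25) and (593,176), and the blue scallop in place. Measured errors for blue and green are about 4 mm and 3 mm, with angles within 5°. Handing in.

```bash
python3 -c "
from workcell import *
print(close_job())"
```

```text
the job is handed in; nothing more can be done
None
```

I placed all four whelks upright on their own tiles without disturbing the scallops, and handed the job in at about 30 s of the 106 s allowed; the hand-in call did not report a verdict. Blue and green measured about 4 mm and 3 mm off centre and within 5° of their tiles; red and yellow I checked only by eye in the last picture.

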